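# Clamp a sharpening stone in its sink holder with the ball knob

## Robot

A 6-joint arm with a two-finger parallel gripper is mounted at the origin on a cart in front of the work surface, level with it; the furniture and walls round the work are solid. World frame = base frame: x ahead of the robot, y to its left, z up, the work surface at z = 0. Lengths are in m, angles in rad, forces in N, time in s.
With the tool pointing down it reaches from about 0.35 to 0.775 m from the base axis. Payload 7.3 kg.
Tool frame: the origin (TCP) lies at the very end of the fingers, on their centre line; the grasp point (between the pads) lies 19 mm behind it (robot.tcp_to_grasp is the distance from the TCP to the grasp point, in m); x points along the fingers, y is the direction in which the jaws open and shut, and the axes are right-handed (so a half turn about x gives the same grasp; the last joint's range is limited). The gripper opens to 92 mm and grips with 3 to 60 N. Pads are 19 mm wide; open, the fingers measure 130 mm over their backs; the gripper's body (75 mm by 190 mm) begins 47 mm behind the grasp point.
Start: joints at [-1.442, 0.342, 1.524, -0, 1.275, -0.146], TCP at [0.142, -0.505, 0.227] pointing down, gripper open.
Joint ranges: [-2.53, 2.53], [-0.77, 2.02], [0.04, 2.7], [-1, 4.14], [0.28, 2.66], [-3.11, 3.11]. Speed limits (rad/s): [2.57, 2.57, 3.14, 3.14, 3.14, 3.14].

## Interface

Orientations are given as [roll, pitch, yaw] about the fixed x, y, z axes, in that order (R = Rz(yaw) Ry(pitch) Rx(roll)).
In Python, from cell import robot gives the robot as it stands.
- The arm moves only by the tool move_arm, never from a script. Its argument "increments" is a list of rows, each a list of 4 numbers: the shift along the tool's x, y, z normalised to -1 to 1, where 1 is 40 cm, then the turn about the tool's x normalised to -1 to 1, where 1 is 60 degrees. In form: [[dx, dy, dz, twist], ...]. A call has 1 to 5 rows; each row is the pose to reach, as a shift and turn from the pose commanded when the call began, along the tool's axes at that moment; what a row does not reach only later rows make up. A row lasts 1/8 s, in which the tool goes at most 62.5 mm and 10.7 degrees, less where a joint would pass 70% of its speed; a pose out of reach is approached as far as the arm can. A call with a number of a shift or a turn outside -1 to 1 is refused whole. A call with a gripper value outside its range is refused whole. "gripper" is the closure, from 0 (fully open) to 1 (shut), set as the call begins (left out, the last holds). The fingers move at their own pace and stop on an object; "squeeze" is the grip in N (left out, the last holds). Time passes only in rows, so rows that repeat a pose let the fingers close. It gives the time, the measured TCP pose, the force and the opening at its end, in the units of the state.
- robot.observe(): the state, without advancing time (a new reading comes with each control period).
- robot.read_camera(name): name is "scene" or "top"; returns the picture (384x512x3 uint8, red, green, blue); there is no depth.
- robot.camera_params(name): a dict with "fx", "fy", "cx", "cy" (pixels), "k1" (the pictures are not rectified: a ray, as slopes to the right and down, at radius r is drawn at 1 + k1 r^2 times it, then the intrinsics apply), "R" (3x3) and "t" (3): a world point X has camera coordinates R X + t. Camera axes: x right, y down, z forward; pixel columns grow to the right and rows downward; lengths in m; the calibration is good to about 2 mm. A picture is of the moment at which its call begins. camera_params takes no time and is no camera call.
- robot.hand_in(): hands the job in, once; it reports no verdict.
The state is a dict: "time": time; "qpos": joint angles; "qvel": joint speeds; "joint_efforts": joint torques, N m; "tool_pos": TCP position; "tool_rot": TCP orientation; "contact_force": force on the tool from outside, world axes, zero at the start; "torque": the same for the moment, N m; "opening": finger opening in m.
Only numpy, scipy, OpenCV 4.12 (cv2) and the standard library are available. Lean on these libraries where they do the work, as an engineer would, in place of code of your own. Each camera call takes 0.05 s, during which the arm holds its last target.

## Task

Lay the rust-brown sharpening stone on the holder that stands in the sink, between its two jaws, and turn the black ball knob clockwise until the stone is clamped firmly, pressed with about 15 to 20 newtons so that it cannot shift; do not crush it by overtightening. Let go, and leave the grey stone and the other things in the sink where they are.

Things in the scene. Friction and masses are not known exactly. Their poses are not given: they have to be found in the camera images.
- stone_brown: the rust-brown sharpening stone, a loose block 100 x 46 x 26 mm, 0.28 kg, lying flat in the sink, its long axis within 0.45 rad of the world x axis; grasp it across its 46 mm width. Origin: centre of its underside; x along its 100 mm length, y along its width, z up.
- stone_grey: a pale grey stone of the same size, which stays where it lies. The two stones swap places from run to run. Origin and axes as for the brown one.
- holder: stone holder, fixed in the sink: a bar 254 mm long, 36 mm wide (narrower than the stone, so fingertips can pass down beside it), feet 96 mm wide. Origin: on the sink floor below the bed's middle; x along the bar from knob end to end stop, y across, z up. The bed is 70 mm above the origin. Grey cam housing at x -84 to -130 mm, its top 86 mm above the floor
- bed_middle (a point): top of the bed at the holder's x = 0, y = 0; axes as the holder's. Far end: a grey end stop with a sprung rubber buffer, set at another notch each time: the buffer's face is anywhere from x +56 to +70 mm, not measured. The stone, lengthwise with its middle at x = 0 (give or take 4 mm), clears both jaws. Jaw and buffer stand 19 mm above the bed, the end stop 26 mm
- jaw: moving jaw with a rubber face 40 mm wide. Origin: middle of its face at bed height; x is the holder's x. It stands at holder x = -58 mm when the knob reads 0 and moves 14 mm toward the end stop per radian of knob; it pushes the stone along the bed against the buffer, which yields 1 mm for each 5 N (one radian adds about 70 N), up to 12 mm
- ball_centre (a point): centre of the smooth black ball knob, 46 mm across, on a 14 mm upright spindle, its turning axis; 138 mm above the sink floor, 52 mm above the housing, at holder x = -107 mm, y = 0. White stroke and steel dot on top. Slippery (friction about 0.5): pads on its widest part, at this height, hold it; higher or lower they slide off. A grip of 60 N is ample
- knob (a joint): turn of the ball knob in rad: 0 backed off (its start), growing clockwise seen from above, to 2.6. Friction of 0.45 N m opposes turning either way; clamping adds 0.014 N m per newton, against clockwise. A hand that has stopped may feel any part of the friction, of either sign. It stays where left. 1.0 to 2.0 rad (by the end stop) bring jaw and buffer up to the stone; two grips are often needed
- glass_bowl: clear glass bowl, 117 mm across, 50 mm high, standing in the far right corner of the sink; leave alone. Origin: centre of its foot.
- shaker: steel and glass shaker, 44 mm across, 89 mm high, in the far left corner of the sink; leave alone. Origin: centre of its foot.
- spoon_rest: small blue and white spoon rest, 38 x 68 x 16 mm, in the near right corner of the sink; leave alone. Origin: centre of its underside.

How it is judged:
On the way, in this order (a step that is already met when the one before it is completed fails the run):
1. the brown stone lies flat on the bed between the jaws, let go and not yet clamped (z of stone_brown in the frame of bed_middle between -0.004 and 0.004 m and horizontal distance between stone_brown and bed_middle below 0.02 m and contact force between the fingers and stone_brown below 0.1 N and value of joint knob below 0.5 rad), for 0.2 s.
2. the moving jaw presses on the brown stone with more than 8 N (contact force between jaw and stone_brown above 8 N), for 0.2 s.
At the end, for the whole second after the job is handed in: the brown stone lies flat on the bed, in line with the bar within 0.12 rad and 10 mm of its middle line, at rest, pressed by the moving jaw with 8 to 28 N (contact force between jaw and stone_brown between 8 and 28 N and z of stone_brown in the frame of bed_middle between -0.004 and 0.004 m and y of stone_brown in the frame of bed_middle between -0.01 and 0.01 m and angle between the x axis of stone_brown and the x axis of holder, either way round below 0.12 rad and angle between stone_brown's own z axis and vertical below 0.08 rad and linear speed of stone_brown below 0.01 m/s); the robot touches nothing.
It fails at once if the jaw presses the stone with more than 36 N (contact force between jaw and stone_brown above 36 N).
It fails at once if the grey stone is shifted by more than 30 mm (distance of stone_grey from where it was at the start of the episode above 0.03 m).
It fails at once if the bowl, shaker or spoon rest is shifted by more than 30 mm (distance of any of glass_bowl, shaker, spoon_rest from where it was at the start of the episode above 0.03 m).
It also fails if it takes over 58 s, if anything falls off the work surface, if the arm or the gripper's body presses on something with over 40 N, if the wrist force passes 120 N, or if a joint passes its speed limit or range.

## Working session

There is one attempt and no reset: what is moved stays moved. The work goes in short steps, Python scripts to look and compute and a tool call to move; the robot and the scene stay as the last step left them, time stands still between calls to the robot, and variables do not carry over. Pictures are saved under pics/ and viewed, and the job is handed in when it is done.

Besides the shell and the picture viewer there is one more tool, called after ">>>" as a command line: name --pt "numbers of a row" for each row, then --argument value for the rest. move_arm: Moves the arm, as the interface text tells. Its arguments: {"type":"object","properties":{"increments":{"type":"array","items":{"type":"array","items":{"type":"number"}}},"gripper":{"type":"number"},"squeeze":{"type":"number"}},"required":["increments"]}

```bash
mkdir -p pics; ls; python3 - <<'E'
from cell import robot
import cv2
print(robot.observe())
for n in("scene","top"):
    im=robot.read_camera(n); cv2.imwrite(f"pics/{n}0.png",im[:,:,::-1]); print(n,robot.camera_params(n))
E
```

```text
pics
{'time': 0.0, 'qpos': array([-1.44197699e+00,  3.42727280e-01,  1.52498656e+00, -6.98045438e-06,
        1.27541031e+00, -1.45964676e-01]), 'qvel': array([-4.14888719e-04, -5.79459342e-04, -5.99048268e-04,  5.21732469e-04,
        5.77730761e-05, -6.92442406e-05]), 'joint_efforts': array([ 2.49384168e-03, -4.31240773e+01, -2.44221818e+01,  7.18382397e-02,
        5.60151483e-02, -1.67028834e-04]), 'tool_pos': array([ 0.14243863, -0.50489532,  0.22605323]), 'tool_rot': array([-1.71240252,  1.56926482,  1.70397618]), 'contact_force': array([-0.58898394,  0.2186894 ,  0.01162744]), 'torque': array([ 0.00551299, -0.04178236,  0.05276447]), 'opening': 0.0914967607344428}
scene {'fx': 366.16948780431704, 'fy': 366.16948780431704, 'cx': 255.21637236426207, 'cy': 193.74546356927155, 'k1': -0.067227339764103, 'R': array([[ 0.78172093, -0.62359753,  0.00620583],
       [-0.49184345, -0.62261539, -0.6086379 ],
       [ 0.38340894,  0.47273268, -0.79342384]]), 't': array([-0.52880236,  0.266218  ,  0.79320626])}
top {'fx': 434.992216563483, 'fy': 434.992216563483, 'cx': 251.22619990073787, 'cy': 179.09932870628157, 'k1': 0.046917955705593824, 'R': array([[-0.02817049, -0.99958766,  0.00556105],
       [-0.99531802,  0.02753472, -0.09264918],
       [ 0.09245786, -0.00814499, -0.99568328]]), 't': array([-0.1266025 ,  0.55858989,  0.90861265])}
```

View pics/scene0.png

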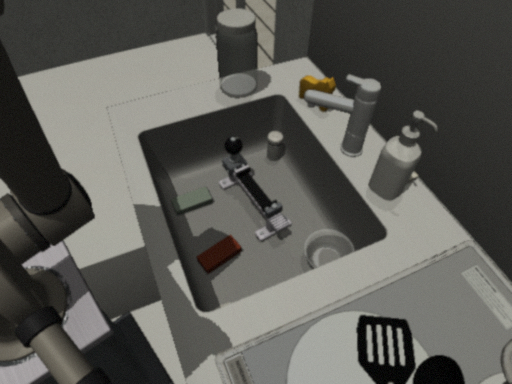

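View pics/top0.png

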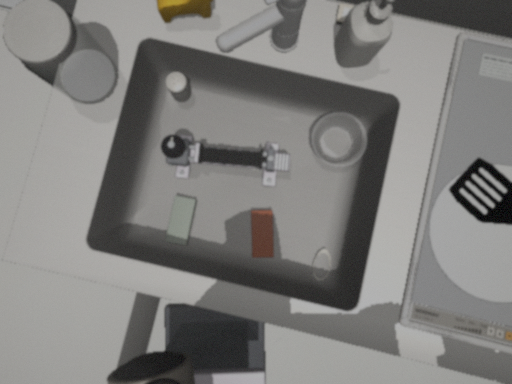

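The scene view shows the brown stone near (218,253), the grey at (193,200), the ball at (233,145). In the top view brown is at (262,233), grey at (181,218), the ball at (173,147), and the holder bar runs right from there to the end stop at about (270,160). Next I'll enlarge both.

```bash
python3 - <<'E'
import cv2
t=cv2.imread("pics/top0.png")[125:275,150:300]; cv2.imwrite("pics/topc.png",cv2.resize(cv2.convertScaleAbs(t,alpha=1.5),(600,600),interpolation=cv2.INTER_CUBIC))
t=cv2.imread("pics/scene0.png")[130:280,165:315]; cv2.imwrite("pics/scenec.png",cv2.resize(cv2.convertScaleAbs(t,alpha=1.5),(600,600),interpolation=cv2.INTER_CUBIC))
E
```

```text
(no output)
```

View pics/topc.png

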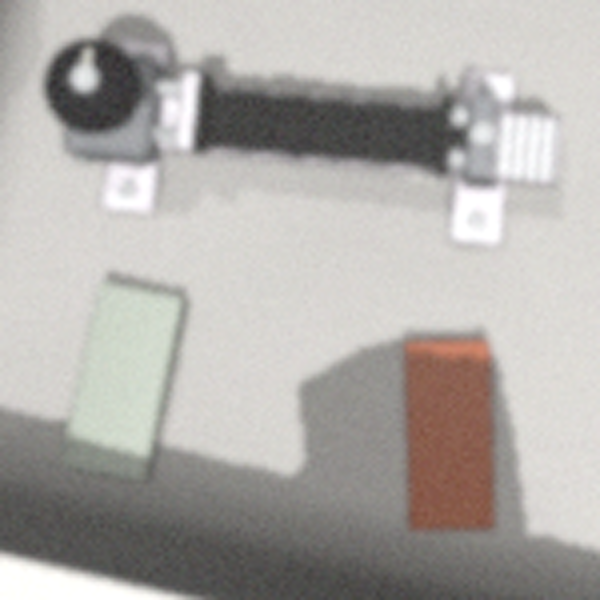

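View pics/scenec.png

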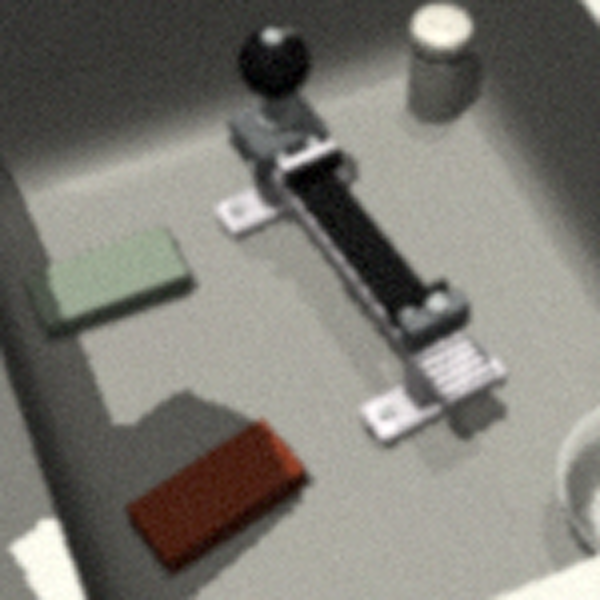

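```bash
cat > h.py <<'E'
import numpy as np,cv2
from scipy.optimize import least_squares
from cell import robot
P={n:robot.camera_params(n) for n in("scene","top")}
def proj(n,X):
    p=P[n];c=np.atleast_2d(X)@p["R"].T+p["t"];s=c[:,:2]/c[:,2:];s=s*(1+p["k1"]*(s**2).sum(1,keepdims=True))
    return np.c_[s[:,0]*p["fx"]+p["cx"],s[:,1]*p["fy"]+p["cy"]]
def ray(n,uv):
    p=P[n];d=np.array([(uv[0]-p["cx"])/p["fx"],(uv[1]-p["cy"])/p["fy"]]);s=d.copy()
    for _ in range(10): s=d/(1+p["k1"]*(s@s))
    r=p["R"].T@np.r_[s,1];return -p["R"].T@p["t"],r/np.linalg.norm(r)
def onz(n,uv,z):
    c,r=ray(n,uv);return c+r*(z-c[2])/r[2]
def tri(uvs):
    A=0;b=0
    for n,uv in uvs.items():
        c,r=ray(n,uv);M=np.eye(3)-np.outer(r,r);A=A+M;b=b+M@c
    return np.linalg.solve(A,b)
def cuboid(x,y,z,yaw,L=.1,W=.046,H=.026):
    c,s=np.cos(yaw),np.sin(yaw)
    return np.array([[x+c*a*L/2-s*b*W/2,y+s*a*L/2+c*b*W/2,z+h*H] for a in(-1,1) for b in(-1,1) for h in(0,1)])
def Rt(rpy):
    from scipy.spatial.transform import Rotation as Ro
    return Ro.from_euler('xyz',rpy).as_matrix()
E
python3 - <<'E'
from h import *
I={n:cv2.imread(f"pics/{n}0.png") for n in P}
for n in P: print(n,-P[n]["R"].T@P[n]["t"])
def big(m):
    k,l,st,ce=cv2.connectedComponentsWithStats(m.astype(np.uint8));i=1+st[1:,4].argmax();return l==i,ce[i],st[i]
mb={};ball={}
win={"scene":(215,125,250,165),"top":(155,130,190,162)}
for n,im in I.items():
    f=cv2.GaussianBlur(im,(3,3),0).astype(float);b,g,r=f[...,0],f[...,1],f[...,2]
    m,ce,st=big((r>1.6*g)&(r>1.6*b)&(r>35)&(np.indices(r.shape)[0]>150)); mb[n]=m;print(n,"brown",ce,st)
def render(n,X):
    h=cv2.convexHull(proj(n,X).astype(np.float32))[:,0]
    m=np.zeros((384*1,512),np.uint8)
    cv2.fillConvexPoly(m,np.round(h*256).astype(np.int32),255,cv2.LINE_AA,8);return m/255.
from scipy.optimize import minimize
def cost(p):
    return sum(np.abs(render(n,cuboid(p[0],p[1],p[2],p[3]))-mb[n]).sum() for n in P)
c0=onz("top",(262,233),-.17)
best=None
for z in(-.2,-.17,-.14):
  for yw in(-.1,.1):
    c0=onz("top",(262,233),z+.013)
    r=minimize(cost,[c0[0],c0[1],z,yw],method="Nelder-Mead",options=dict(initial_simplex=np.array([c0[0],c0[1],z,yw])+np.r_[np.zeros((1,4)),np.diag([.01,.01,.02,.1])],maxiter=400))
    print(r.x,r.fun)
    if best is None or r.fun<best.fun:best=r
# ball: crop coords
top=lambda u,v:((u+.5)/4-.5+150,(v+.5)/4-.5+125)
sc=lambda u,v:((u+.5)/4-.5+165,(v+.5)/4-.5+130)
# ball outline fit (dark)
bt=top(93,84);bs=sc(274,62)
B=tri({"top":bt,"scene":bs});print("ball",B,[proj(n,B)-q for n,q in(("top",bt),("scene",bs))])
E
```

```text
scene [ 0.24019109 -0.53898294  0.79466078]
top [ 0.46839975 -0.13453027  0.95714737]
scene brown [218.20117474 252.28928047] [197 236  44  34 681]Traceback (most recent call last):
  File "<stdin>", line 10, in <module>
  File "<stdin>", line 5, in big
ValueError: attempt to get argmax of an empty sequence
```

```bash
cat > fit.py <<'E'
from h import *
from scipy.optimize import minimize
I={n:cv2.imread(f"pics/{n}0.png") for n in P}
def big(m):
    k,l,st,ce=cv2.connectedComponentsWithStats(m.astype(np.uint8));i=1+st[1:,4].argmax();return l==i,ce[i],st[i]
mb={}
win={"scene":(185,225,255,280),"top":(235,195,290,270)}
for n,im in I.items():
    f=cv2.GaussianBlur(im,(3,3),0).astype(float);b,g,r=f[...,0],f[...,1],f[...,2]
    x0,y0,x1,y1=win[n];w=np.zeros(r.shape,bool);w[y0:y1,x0:x1]=1
    m,ce,st=big((r>1.3*g)&w); mb[n]=m;print(n,"brown",ce,st)
def render(n,X):
    h=cv2.convexHull(proj(n,X).astype(np.float32))[:,0]
    m=np.zeros((384,512),np.uint8)
    cv2.fillConvexPoly(m,np.round(h*256).astype(np.int32),255,cv2.LINE_AA,8);return m/255.
def cost(p):
    return sum(np.abs(render(n,cuboid(p[0],p[1],p[2],p[3]))-mb[n]).sum() for n in P)
for z in(-.2,-.17,-.14):
  for yw in(-.1,.1):
    c0=onz("top",(262,233),z+.013);p0=np.array([c0[0],c0[1],z,yw])
    r=minimize(cost,p0,method="Nelder-Mead",options=dict(initial_simplex=p0+np.r_[np.zeros((1,4)),np.diag([.01,.01,.02,.1])],maxiter=400))
    print(r.x,r.fun)
top=lambda u,v:((u+.5)/4-.5+150,(v+.5)/4-.5+125)
sc=lambda u,v:((u+.5)/4-.5+165,(v+.5)/4-.5+130)
bt=top(93,84);bs=sc(274,62)
B=tri({"top":bt,"scene":bs});print("ball",B,[proj(n,B)-q for n,q in(("top",bt),("scene",bs))])
# foot corners on floor, both images?
zf=B[2]-.138
a=onz("top",top(205,120),zf+.07);b=onz("top",top(445,137),zf+.07);print("mid",a,b,np.arctan2(*(b-a)[[1,0]]))
print("ball->b",np.arctan2(*(b-B)[[1,0]]), "len",np.linalg.norm((b-B)[:2]))
E
python3 fit.py
```

```text
scene brown [218.67704729 253.50634371] [197 235  44  38 867]
top brown [261.96663079 233.18514532] [252 210  21  47 929]
[ 0.43682626 -0.16799699 -0.21099973  0.00738677] 1776.329411764706
[ 0.43650466 -0.16727754 -0.18971565  0.00850834] 1778.9333333333332
[ 0.43628438 -0.16710425 -0.18630227 -0.00166233] 1777.7568627450978
[ 0.43542749 -0.16659017 -0.15831102  0.00874759] 1788.992156862745
[ 0.43780364 -0.16726591 -0.19766866  0.00599015] 1778.4039215686275
[ 0.43629424 -0.16722619 -0.18638473 -0.00222969] 1777.6431372549018
ball [0.6110832  0.00635962 0.13853494] [array([[-0.36279491,  0.65535337]]), array([[ 0.55903818, -0.08131682]])]
mid [ 0.60408016 -0.03977731  0.07053494] [ 0.59192422 -0.16278967  0.07053494] -1.6692953828608308
ball->b -1.6835822909787341 len 0.17023086914943333
```

```bash
sed -i 's/for z in(-.2,-.17,-.14)/for z in(-.02,0.,.02)/' fit.py; cat >> fit.py <<'E'
print("render check")
for n,pts in (("top",[(60,238),(148,39),(399,97),(358,308),(88,238),(104,220),(343,272),(374,100),(163,62)]),):
    for z in(0,.15,.2): print(z,[onz(n,q,z)[:2].round(3).tolist() for q in pts])
# rim corners both views: near-left,far-left,far-right,near-right
for t,s in(((88,238),(205,310)),((148,39),(139,132)),((399,97),(283,95)),((358,308),(385,235))): print(t,s)
for t,s in(((148,39),(283,95)),((88,238),(139,132)),((399,97),(385,235)),((358,308),(205,310))):
    X=tri({"top":t,"scene":s});print("rim",X,proj("top",X)-t,proj("scene",X)-s)
E
python3 fit.py
```

```text
scene brown [218.67704729 253.50634371] [197 235  44  38 867]
top brown [261.96663079 233.18514532] [252 210  21  47 929]
[ 0.43969844 -0.15957999 -0.00700688  0.00168986] 343.0078431372549
[ 0.43984117 -0.15938031 -0.00744421  0.0018691 ] 342.7294117647059
[ 0.43955387 -0.15943535 -0.00744798 -0.00282762] 342.7529411764706
[ 0.43983946 -0.15925583 -0.00735851  0.00312029] 343.0705882352941
[ 0.43969864 -0.15953872 -0.0071768   0.00047991] 343.0627450980393
[ 0.43984767 -0.15972025 -0.00592993  0.01384589] 343.95294117647063
ball [0.6110832  0.00635962 0.13853494] [array([[-0.36279491,  0.65535337]]), array([[ 0.55903818, -0.08131682]])]
mid [ 0.60408016 -0.03977731  0.07053494] [ 0.59192422 -0.16278967  0.07053494] -1.6692953828608308
ball->b -1.6835822909787341 len 0.17023086914943333
render check
0 [[0.441, 0.273], [0.881, 0.082], [0.733, -0.478], [0.274, -0.363], [0.439, 0.214], [0.477, 0.18], [0.35, -0.335], [0.728, -0.422], [0.828, 0.049]]
0.15 [[0.445, 0.21], [0.817, 0.048], [0.691, -0.424], [0.305, -0.327], [0.444, 0.159], [0.476, 0.131], [0.369, -0.303], [0.687, -0.377], [0.771, 0.02]]
0.2 [[0.447, 0.188], [0.795, 0.037], [0.677, -0.406], [0.315, -0.315], [0.445, 0.141], [0.475, 0.114], [0.375, -0.293], [0.673, -0.362], [0.752, 0.01]]
(88, 238) (205, 310)
(148, 39) (139, 132)
(399, 97) (283, 95)
(358, 308) (385, 235)
rim [0.80277021 0.04063877 0.18185699] [[-0.02168091  0.03973939]] [[ 0.02987034 -0.0068139 ]]
rim [0.43901854 0.1526185  0.1766047 ] [[-1.70054277  3.23812002]] [[ 2.58132287 -0.10066965]]
rim [ 0.6807491  -0.4122587   0.17593653] [[-1.39922673  1.80382638]] [[ 1.97707918 -0.44949061]]
rim [ 0.3123802  -0.31818864  0.1876744 ] [[ 0.04036199 -0.09297011]] [[-0.10160613  0.01470515]]
```

```bash
python3 - <<'E'
from h import *
for n,(x,y,w,h) in {"top":(155,125,140,80),"scene":(215,130,90,115)}.items():
    a=np.mean([robot.read_camera(n)[:,:,::-1].astype(float) for _ in range(8)],0); np.save(f"{n}_avg.npy",a)
    c=np.clip(a[y:y+h,x:x+w]*1.5,0,255).astype(np.uint8);s=5
    cv2.imwrite(f"pics/{n}_avg.png",cv2.resize(c,None,fx=s,fy=s,interpolation=cv2.INTER_CUBIC))
a=np.load("top_avg.npy")[195:275,150:300];cv2.imwrite("pics/top_st.png",cv2.resize(np.clip(a*1.8,0,255).astype(np.uint8),None,fx=5,fy=5,interpolation=cv2.INTER_CUBIC))
E
```

```text
(no output)
```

View pics/top_avg.png

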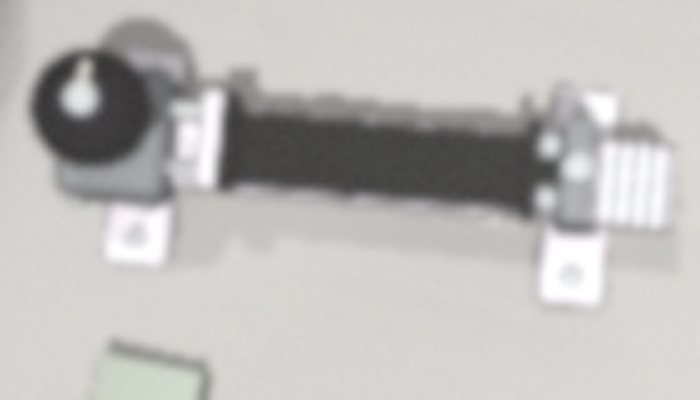

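View pics/scene_avg.png

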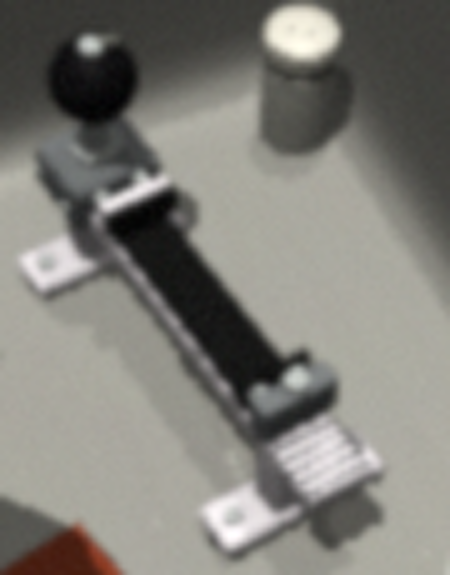

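View pics/top_st.png

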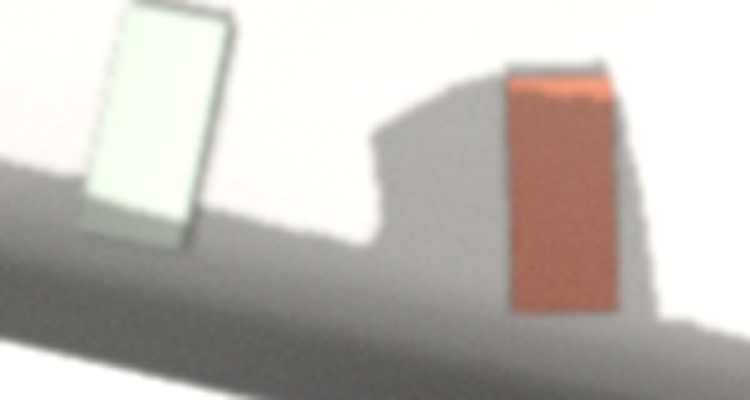

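```bash
cat > fit2.py <<'E'
from h import *
T=lambda u,v:np.array(((u+.5)/5-.5+155,(v+.5)/5-.5+125))
S=lambda u,v:np.array(((u+.5)/5-.5+215,(v+.5)/5-.5+130))
U=lambda u,v:np.array(((u+.5)/5-.5+150,(v+.5)/5-.5+195))
# stone from top-face corners in the top view
for zt in(.02,.026,.032):
    c=np.array([onz("top",U(*q),zt) for q in((507,76),(612,74),(617,310),(512,312))])
    print("stone",zt,c.mean(0),"L",np.linalg.norm(c[0]-c[3]),np.linalg.norm(c[1]-c[2]),"W",np.linalg.norm(c[0]-c[1]),np.linalg.norm(c[2]-c[3]),"yaw",np.arctan2(*((c[0]+c[1]-c[2]-c[3])[[1,0]])))
# ball outlines
ball={"top":T(92,106),"scene":S(93,79)}
B=tri(ball);print("ball",B)
# holder fit
edges=[("top",T(245,117),18,70),("top",T(515,131),18,70),("top",T(245,186),-18,70),("top",T(520,208),-18,70),
("top",T(106,259),-48,3),("top",T(165,267),-48,3),("top",T(540,300),-48,3),("top",T(601,305),-48,3)]
def W(p,h): c,s=np.cos(p[2]),np.sin(p[2]);return np.array([p[0]+c*h[0]-s*h[1],p[1]+s*h[0]+c*h[1],p[3]+h[2]])
def inv(p,X): c,s=np.cos(p[2]),np.sin(p[2]);d=X[:2]-p[:2];return np.array([c*d[0]+s*d[1],-s*d[0]+c*d[1],X[2]-p[3]])
def res(p):
    r=[]
    for n,q in ball.items(): r+=list((proj(n,W(p,[-.107,0,.138]))[0]-q))
    for n,q,y,z in edges:
        X=onz(n,q,p[3]+z/1000); r.append((inv(p,X)[1]-y/1000)*450)
    r.append(p[3]/.003)
    return r
f=least_squares(res,[.6,-.1,-1.67,0]);p=f.x;print("holder",p);print(np.round(f.fun,2));np.save("holder.npy",p)
print("jaw plate",[inv(p,onz("top",T(*q),p[3]+.089)).round(4) for q in((228,90),(213,188))])
print("rubber front/ buffer",[inv(p,onz("top",T(*q),p[3]+.085)).round(4) for q in((238,140),(535,170))])
print("feet x",[inv(p,onz("top",T(*q),p[3]+.003)).round(4) for q in((105,259),(165,267),(540,300),(603,305))])
print("housing",[inv(p,onz("top",T(*q),p[3]+.086)).round(4) for q in((60,190),(165,198))])
E
python3 fit2.py
```

```text
stone 0.02 [ 0.43898066 -0.16194918  0.02      ] L 0.10002370269104396 0.1000488561502349 W 0.04515185259191536 0.04464839694856353 yaw -0.00938862626221201
stone 0.026 [ 0.43916902 -0.16177363  0.026     ] L 0.0993833101175223 0.09940830253400001 W 0.04486277200098862 0.04436253968617216 yaw -0.00938862626221198
stone 0.032 [ 0.43935737 -0.16159808  0.032     ] L 0.09874291754400057 0.09876774891776505 W 0.044573691410061844 0.044076682423780794 yaw -0.009388626262211961
ball [0.611001   0.00620526 0.13770679]
holder [ 5.99534486e-01 -1.00150431e-01 -1.68343411e+00 -7.27531237e-04]
[-0.28  0.34  0.7  -0.04 -2.65 -0.98  0.71  0.96  1.08  0.49  0.25  0.28
 -0.24]
jaw plate [array([-0.062 ,  0.0195,  0.089 ]), array([-0.0642, -0.0207,  0.089 ])]
rubber front/ buffer [array([-0.0565,  0.0002,  0.085 ]), array([ 0.0643, -0.0018,  0.085 ])]
feet x [array([-0.1196, -0.0456,  0.003 ]), array([-0.0931, -0.0469,  0.003 ]), array([ 0.0727, -0.0475,  0.003 ]), array([ 0.1005, -0.0473,  0.003 ])]
housing [array([-0.1258, -0.0264,  0.086 ]), array([-0.0834, -0.026 ,  0.086 ])]
```

```bash
cat >> h.py <<'E'
def st():
    o=robot.observe();R=Rt(o["tool_rot"])
    return o,R
def plan(target,yaw_jaw,rows=None):
    """print tool-frame increments to TCP target; yaw_jaw = world angle of tool y (mod pi)"""
    o,R=st();d=R.T@(np.array(target)-o["tool_pos"])/.4
    cur=np.arctan2(R[1,1],R[0,1]);t=-(yaw_jaw-cur) # tool x down: +twist lowers yaw
    t=(t+np.pi/2)%np.pi-np.pi/2
    print("t",o["time"],"q",o["qpos"].round(3),"p",o["tool_pos"].round(4),"R",R.round(3).tolist(),"cur",round(cur,3));print("inc",d.round(4),"twist rad",round(t,4),"norm",round(t/np.radians(60),4), "other",round((t-np.sign(t)*np.pi)/np.radians(60),3))
E
python3 - <<'E'
from h import *
plan([.439,-.162,.15],np.pi/2-.009)
for t,s in(((222,42),(307,97)),((285,40),(350,152)),((300,0),(370,85))):
    X=tri({"top":t,"scene":s});print(X)
E
```

```text
t 0.9 q [-1.442  0.342  1.524  0.     1.275 -0.146] p [ 0.1425 -0.5053  0.2268] R [[0.0, 0.271, -0.962], [-0.0, -0.962, -0.271], [-1.0, 0.0, 0.0]] cur -1.296
inc [ 0.1918 -0.625  -0.9464] twist rad 0.2837 norm 0.2709 other -2.729
[ 0.74683709 -0.0980418   0.28742136]
[ 0.79785551 -0.20996428  0.17107353]
[ 0.77535696 -0.21723404  0.37256672]
```

>>> move_arm --pt "0.02 -0.14 -0.21 0.07" --pt "0.02 -0.26 -0.4 0.14" --pt "0.02 -0.38 -0.58 0.2" --pt "0.02 -0.5 -0.76 0.25" --pt "0.02 -0.6 -0.92 0.27" --gripper 0

```text
time: 1.52
tool_pos: [0.3486, -0.2683, 0.2194]
tool_rot: [2.296, 1.57, -0.855]
contact_force: [1.1, -1.3, 0.5]
opening: 0.0919
```

```bash
python3 -c "
from h import *
plan([.439,-.162,.004],np.pi/2-.009)"
```

```text
t 1.525 q [-0.83   0.192  1.753 -0.     1.195  0.75 ] p [ 0.3486 -0.2683  0.2194] R [[0.001, -0.009, -1.0], [-0.001, -1.0, 0.009], [-1.0, 0.001, -0.001]] cur -1.58
inc [ 0.5384 -0.2683 -0.223 ] twist rad -0.0004 norm -0.0004 other 3.0
```

>>> move_arm --pt "0 -0.11 -0.09 0" --pt "0 -0.22 -0.18 0" --pt "0 -0.268 -0.223 0" --pt "0 -0.268 -0.223 0" --pt "0 -0.268 -0.223 0"

```text
time: 2.15
tool_pos: [0.4372, -0.1638, 0.2191]
tool_rot: [0.653, 1.57, -2.496]
contact_force: [-0.0, 0.1, 0.2]
opening: 0.092
```

```bash
python3 -c "
from h import *
plan([.439,-.162,.004],np.pi/2-.009)
im=robot.read_camera('scene')[:,:,::-1];cv2.imwrite('pics/s1.png',im)"
```

```text
t 2.15 q [-5.230e-01  2.430e-01  1.688e+00 -1.000e-03  1.211e+00  1.056e+00] p [ 0.4372 -0.1638  0.2191] R [[-0.0, -0.008, -1.0], [-0.0, -1.0, 0.008], [-1.0, 0.0, 0.0]] cur -1.579
inc [ 0.5376 -0.0048 -0.0048] twist rad 0.001 norm 0.0009 other -2.999
```

View pics/s1.png

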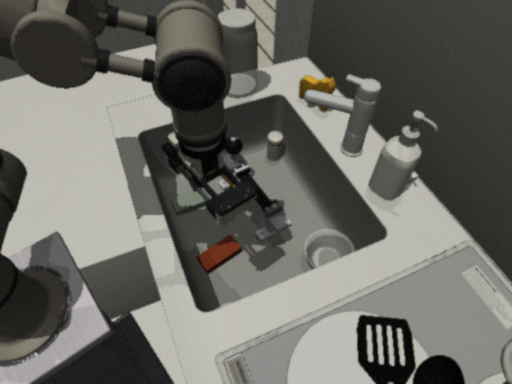

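>>> move_arm --pt "0.13 -0.005 -0.005 0" --pt "0.26 -0.005 -0.005 0" --pt "0.38 -0.005 -0.005 0" --pt "0.45 -0.005 -0.005 0" --pt "0.48 -0.005 -0.005 0"

```text
time: 2.82
tool_pos: [0.4384, -0.162, 0.0258]
tool_rot: [-0.425, 1.568, 2.707]
contact_force: [0.3, -0.7, -0.9]
opening: 0.0915
```

```bash
python3 -c "
from h import *
plan([.439,-.162,.004],np.pi/2-.009)
for n in('scene','top'):
  im=robot.read_camera(n)[:,:,::-1];cv2.imwrite(f'pics/{n}2.png',im)"
```

```text
t 2.825 q [-0.518  0.518  1.916 -0.     0.71   1.063] p [ 0.4384 -0.162   0.0258] R [[-0.002, -0.01, -1.0], [0.001, -1.0, 0.01], [-1.0, -0.001, 0.002]] cur -1.581
inc [ 0.0546  0.     -0.0016] twist rad -0.0008 norm -0.0008 other 2.999
```

View pics/scene2.png

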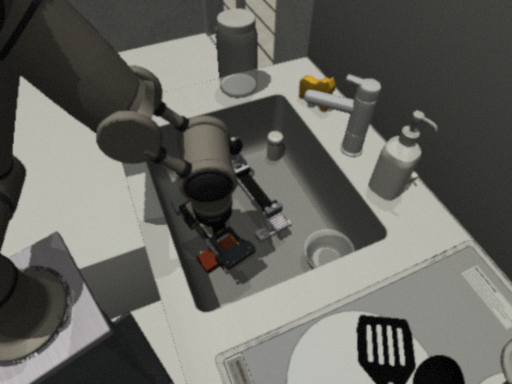

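View pics/top2.png

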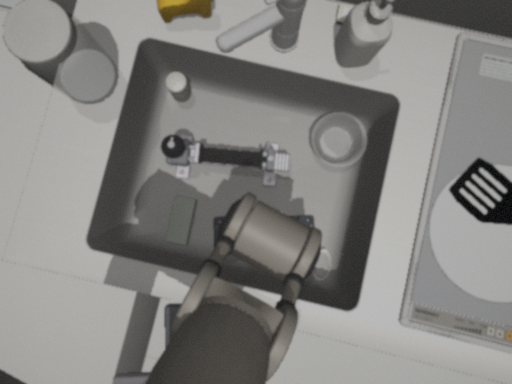

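The open fingers straddle the brown stone (scene view, around (218,250)) and nothing is touching. I'll go down and grip.

>>> move_arm --pt "0.03 0 0 0" --pt "0.05 0 0 0" --pt "0.05 0 0 0"

```text
time: 3.3
tool_pos: [0.4395, -0.1612, 0.0069]
tool_rot: [-0.326, 1.57, 2.807]
contact_force: [-0.5, -0.5, 0.4]
opening: 0.0917
```

>>> move_arm --pt "0 0 0 0" --pt "0 0 0 0" --pt "0 0 0 0" --pt "0 0 0 0" --pt "0 0 0 0" --gripper 1 --squeeze 30

```text
time: 3.92
tool_pos: [0.4397, -0.1614, 0.0072]
tool_rot: [2.102, 1.571, -1.047]
contact_force: [-1.0, -1.3, 0.1]
opening: 0.0464
```

>>> move_arm --pt "-0.06 0 0 0" --pt "-0.18 0 0 0" --pt "-0.3 0 0 0" --pt "-0.38 0 0 -0.15" --pt "-0.38 0 0 -0.3"

```text
time: 4.55
tool_pos: [0.4408, -0.1619, 0.1615]
tool_rot: [2.304, 1.566, -0.526]
contact_force: [1.1, 0.6, -2.8]
opening: 0.0458
```

```bash
python3 -c "
from h import *
print(robot.observe()['opening'])
plan([.5995,-.1002,.15],-.112)
im=robot.read_camera('scene')[:,:,::-1];cv2.imwrite('pics/s3.png',im)"
```

```text
0.04578643048755378
t 4.55 q [-0.515  0.307  1.773 -0.     1.056  0.744] p [ 0.4408 -0.1619  0.1615] R [[0.004, 0.306, -0.952], [-0.003, -0.952, -0.306], [-1.0, 0.004, -0.003]] cur -1.259
inc [ 0.0302 -0.0254 -0.4249] twist rad -1.1474 norm -1.0956 other 1.904
```

View pics/s3.png

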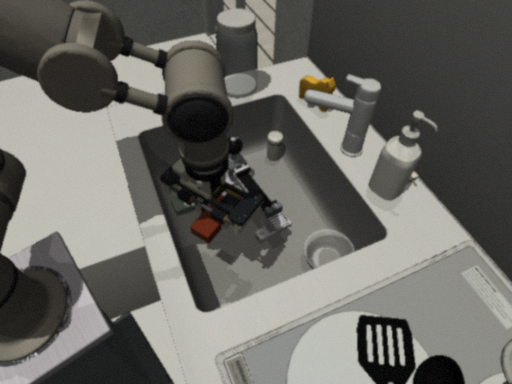

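The stone is held and lifted, visible at (207,227). Next I'll turn it and carry it above the bed.

>>> move_arm --pt "0 0 -0.06 -0.17" --pt "0 0 -0.15 -0.34" --pt "0 -0.01 -0.25 -0.52" --pt "0 -0.02 -0.35 -0.7" --pt "0 -0.025 -0.42 -0.88"

```text
time: 5.22
tool_pos: [0.5976, -0.1001, 0.1579]
tool_rot: [-1.538, 1.569, 2.833]
contact_force: [-0.5, 0.2, -2.2]
opening: 0.0458
```

```bash
python3 -c "
from h import *
plan([.5995,-.1002,.15],-.112)"
```

```text
t 5.225 q [-0.292  0.548  1.388  0.     1.207  0.049] p [ 0.5976 -0.1001  0.1579] R [[-0.002, 0.942, -0.335], [0.001, -0.335, -0.942], [-1.0, -0.002, 0.0]] cur -0.342
inc [ 0.0196  0.0045 -0.0014] twist rad -0.2297 norm -0.2194 other 2.781
```

>>> move_arm --pt "0 0 0 -0.15" --pt "0 0 0 -0.22" --pt "0 0 0 -0.22" --pt "0 0 0 -0.22"

```text
time: 5.72
tool_pos: [0.5965, -0.1011, 0.1586]
tool_rot: [-1.686, 1.57, 2.908]
contact_force: [0.5, -0.4, -2.8]
opening: 0.0459
```

```bash
python3 -c "
from h import *
plan([.5995,-.1002,.080],-.112)
for n in('scene','top'):
  im=robot.read_camera(n)[:,:,::-1];cv2.imwrite(f'pics/{n}4.png',im)"
```

```text
t 5.725 q [-0.295  0.545  1.391 -0.     1.207 -0.176] p [ 0.5965 -0.1011  0.1586] R [[-0.001, 0.993, -0.118], [0.0, -0.118, -0.993], [-1.0, -0.001, -0.0]] cur -0.118
inc [ 0.1965  0.0074 -0.0032] twist rad -0.0062 norm -0.0059 other 2.994
```

View pics/scene4.png

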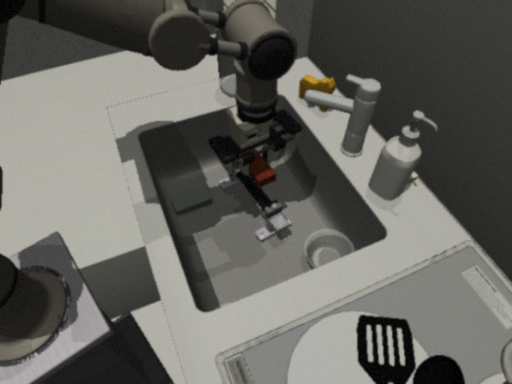

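View pics/top4.png

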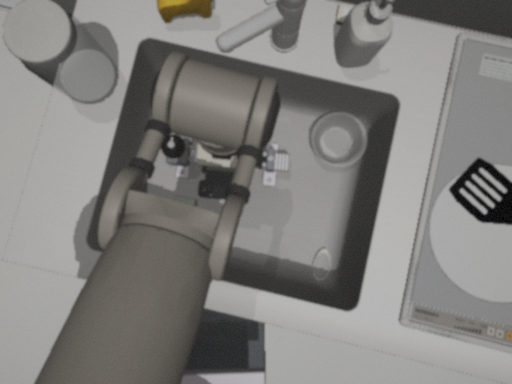

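>>> move_arm --pt "0.04 0.007 -0.003 0" --pt "0.09 0.007 -0.003 -0.006" --pt "0.13 0.007 -0.003 -0.006" --pt "0.145 0.007 -0.003 -0.006" --pt "0.145 0.007 -0.003 -0.006"

```text
time: 6.45
tool_pos: [0.5996, -0.1003, 0.1007]
tool_rot: [-1.66, 1.57, 2.943]
contact_force: [0.4, -0.2, -2.6]
opening: 0.0458
```

```bash
python3 -c "
from h import *
plan([.5995,-.1002,.077],-.112)
im=robot.read_camera('scene')[:,:,::-1][125:245,205:315];cv2.imwrite('pics/s5.png',cv2.resize(cv2.convertScaleAbs(im,alpha=1.8),None,fx=5,fy=5,interpolation=cv2.INTER_CUBIC))"
```

```text
t 6.45 q [-0.292  0.61   1.449 -0.     1.083 -0.182] p [ 0.5996 -0.1003  0.1007] R [[-0.001, 0.994, -0.109], [0.0, -0.109, -0.994], [-1.0, -0.001, -0.0]] cur -0.11
inc [ 0.0592 -0.0003 -0.0002] twist rad 0.0025 norm 0.0023 other -2.998
```

View pics/s5.png

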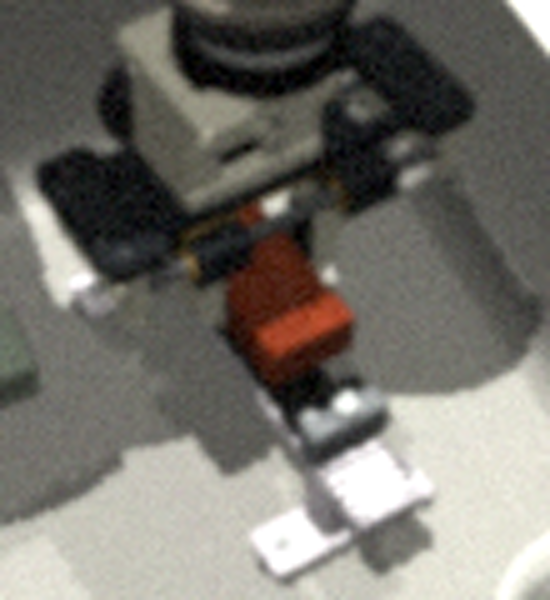

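```bash
python3 -c "
from h import *
S=lambda uv:((uv-np.array([205,125])+.5)*5-.5)
X=cuboid(.5996,-.1003,.0937,-1.681);print(S(proj('scene',X)).round(),X.round(3))
c=lambda x,y,z:[.5995+np.cos(-1.683)*x-np.sin(-1.683)*y,-.1002+np.sin(-1.683)*x+np.cos(-1.683)*y,z]
print(S(proj('scene',[c(.056,-.018,.089),c(.07,-.018,.089),c(.07,.018,.089),c(.127,-.018,.07),c(.127,.018,.07)])).round())"
```

```text
[[167. 252.]
 [166. 217.]
 [245. 215.]
 [245. 181.]
 [275. 388.]
 [276. 355.]
 [355. 347.]
 [358. 314.]] [[ 0.582 -0.048  0.094]
 [ 0.582 -0.048  0.12 ]
 [ 0.628 -0.053  0.094]
 [ 0.628 -0.053  0.12 ]
 [ 0.571 -0.147  0.094]
 [ 0.571 -0.147  0.12 ]
 [ 0.617 -0.153  0.094]
 [ 0.617 -0.153  0.12 ]]
[[290. 398.]
 [306. 418.]
 [369. 386.]
 [372. 527.]
 [435. 493.]]
```

>>> move_arm --pt "0.02 0 0 0" --pt "0.04 0 0 0" --pt "0.05 0 0 0.002" --pt "0.053 0 0 0.002" --pt "0.053 0 0 0.002"

```text
time: 7.12
tool_pos: [0.5998, -0.1003, 0.0799]
tool_rot: [0.839, 1.571, -0.843]
contact_force: [0.3, -0.7, -1.6]
opening: 0.0457
```

>>> move_arm --pt "0.004 0 0 0" --pt "0.007 0 0 0" --pt "0.007 0 0 0"

```text
time: 7.5
tool_pos: [0.5998, -0.1003, 0.0772]
tool_rot: [1.075, 1.571, -0.607]
contact_force: [0.6, -0.4, -1.9]
opening: 0.0457
```

>>> move_arm --pt "0.003 0 0 0" --pt "0.005 0 0 0" --pt "0.005 0 0 0"

```text
time: 7.88
tool_pos: [0.5998, -0.1003, 0.0771]
tool_rot: [1.17, 1.57, -0.512]
contact_force: [-5.5, 1.0, 11.7]
opening: 0.0458
```

>>> move_arm --pt "-0.004 0 0 0" --pt "-0.004 0 0 0"

```text
time: 8.12
tool_pos: [0.5999, -0.1004, 0.0772]
tool_rot: [1.274, 1.57, -0.409]
contact_force: [-1.0, -0.3, 4.2]
opening: 0.046
```

>>> move_arm --pt "0 0 0 0" --pt "0 0 0 0" --pt "0 0 0 0" --pt "0 0 0 0" --gripper 0

```text
time: 8.62
tool_pos: [0.5997, -0.1003, 0.0766]
tool_rot: [-1.096, 1.571, -2.778]
contact_force: [1.0, 0.2, -0.0]
opening: 0.0809
```

```bash
python3 -c "
from h import *
plan([.5995,-.1002,.3],-.112)
im=robot.read_camera('scene')[:,:,::-1][125:245,205:315];cv2.imwrite('pics/s6.png',cv2.resize(cv2.convertScaleAbs(im,alpha=1.8),None,fx=5,fy=5,interpolation=cv2.INTER_CUBIC))"
```

```text
t 8.625 q [-0.292  0.638  1.472 -0.     1.031 -0.18 ] p [ 0.5997 -0.1003  0.0766] R [[-0.0, 0.994, -0.111], [-0.0, -0.111, -0.994], [-1.0, -0.0, 0.0]] cur -0.111
inc [-5.586e-01 -6.000e-04 -2.000e-04] twist rad 0.0005 norm 0.0005 other -3.0
```

View pics/s6.png

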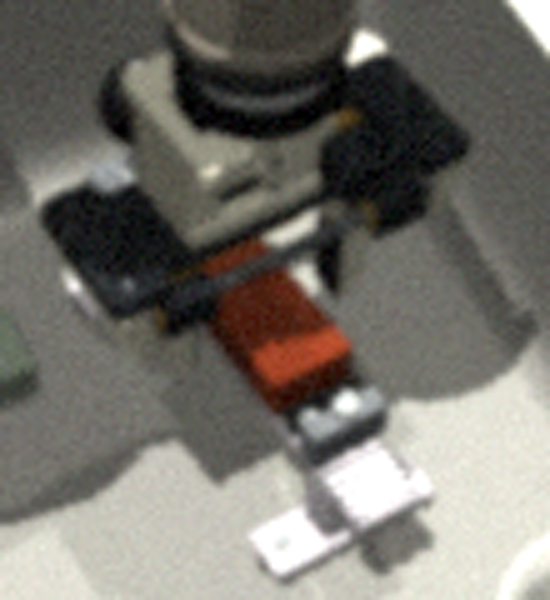

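>>> move_arm --pt "-0.05 0 0 0" --pt "-0.17 0 0 0" --pt "-0.3 0 0 0" --pt "-0.4 0 0 0" --pt "-0.4 0 0 0"

```text
time: 9.3
tool_pos: [0.6013, -0.1007, 0.2407]
tool_rot: [1.385, 1.563, -0.297]
contact_force: [0.1, 0.2, -0.8]
opening: 0.0918
```

```bash
python3 -c "
from h import *
plan([.611,.0062,.23],.25)"
```

```text
t 9.3 q [-0.292  0.486  1.259 -0.     1.389 -0.18 ] p [ 0.6013 -0.1007  0.2407] R [[0.007, 0.994, -0.111], [-0.002, -0.111, -0.994], [-1.0, 0.008, 0.001]] cur -0.111
inc [ 0.0263 -0.0059 -0.2684] twist rad -0.3614 norm -0.3451 other 2.655
```

>>> move_arm --pt "0.02 -0.005 -0.13 -0.15" --pt "0.025 -0.006 -0.24 -0.3" --pt "0.026 -0.006 -0.268 -0.345" --pt "0.026 -0.006 -0.268 -0.345" --pt "0.026 -0.006 -0.268 -0.345"

```text
time: 9.93
tool_pos: [0.6092, 0.0052, 0.226]
tool_rot: [-0.863, 1.57, -2.186]
contact_force: [0.7, -0.3, 0.1]
opening: 0.0919
```

```bash
python3 -c "
from h import *
plan([.6112,.0062,.119],.25)
for n,(x,y,w,h) in {'top':(140,110,170,130),'scene':(205,125,110,120)}.items():
  im=robot.read_camera(n)[:,:,::-1][y:y+h,x:x+w];cv2.imwrite(f'pics/{n}7.png',cv2.resize(cv2.convertScaleAbs(im,alpha=1.7),None,fx=4.5,fy=4.5,interpolation=cv2.INTER_CUBIC))"
```

```text
t 9.925 q [-1.170e-01  5.000e-01  1.277e+00 -1.000e-03  1.365e+00 -3.640e-01] p [0.6092 0.0052 0.226 ] R [[-0.0, 0.97, 0.245], [-0.001, 0.245, -0.97], [-1.0, -0.001, 0.0]] cur 0.247
inc [ 0.2675  0.0055 -0.0012] twist rad -0.0026 norm -0.0025 other 2.998
```

View pics/top7.png

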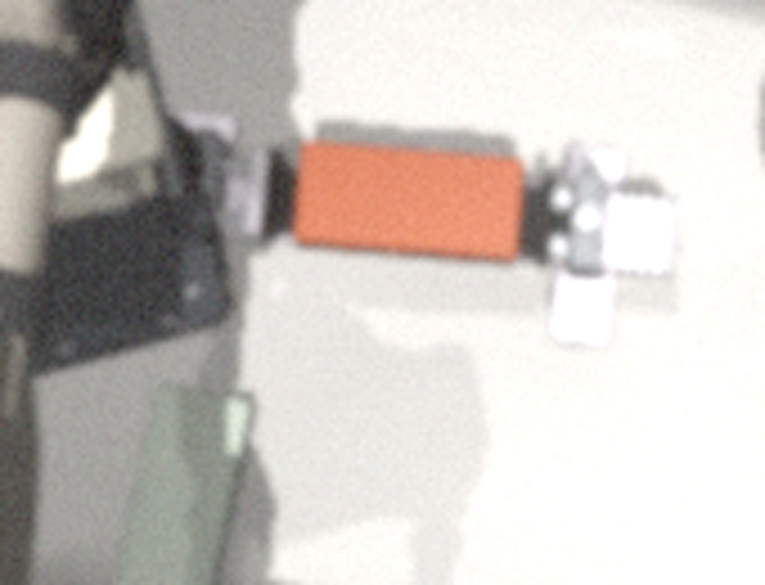

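View pics/scene7.png

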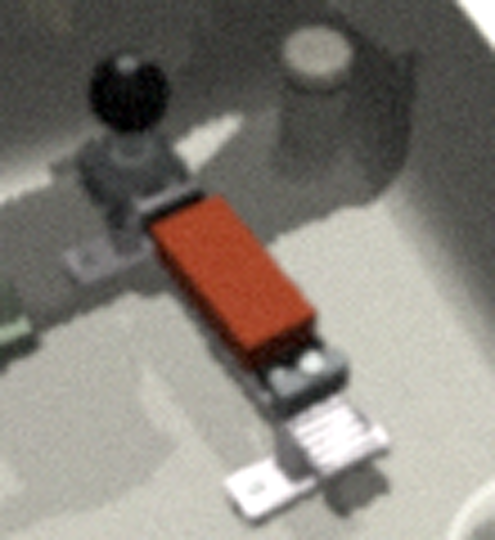

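The stone lies lengthwise on the bed with gaps at both ends: in the top crop it spans (303..520), with the jaw at about 290 and the buffer at about 545. Now I'll go down over the ball.

>>> move_arm --pt "0.1 0.005 0 0" --pt "0.2 0.005 -0.001 0" --pt "0.25 0.005 -0.001 0" --pt "0.267 0.005 -0.001 0" --pt "0.267 0.005 -0.001 0"

```text
time: 10.65
tool_pos: [0.6113, 0.0068, 0.1198]
tool_rot: [0.849, 1.57, -0.473]
contact_force: [-0.3, 0.3, 0.1]
opening: 0.0917
```

```bash
python3 -c "
from h import *
plan([.6112,.0062,.119],.25)
T=lambda u,v:np.array(((u+.5)/4.5-.5+140,(v+.5)/4.5-.5+110))
p=np.load('holder.npy')
def inv(X): c,s=np.cos(p[2]),np.sin(p[2]);d=X[:2]-p[:2];return np.array([c*d[0]+s*d[1],-s*d[0]+c*d[1]]).round(4)
print([inv(onz('top',T(*q),.096)) for q in((303,142),(520,158),(297,243),(520,260))],[inv(onz('top',T(*q),.087)) for q in((290,200),(545,215),(560,195),(556,247))])
im=robot.read_camera('scene')[:,:,::-1][110:230,195:305];cv2.imwrite('pics/s8.png',cv2.resize(cv2.convertScaleAbs(im,alpha=2),None,fx=5,fy=5,interpolation=cv2.INTER_CUBIC))"
```

```text
t 10.65 q [-0.114  0.594  1.419 -0.     1.128 -0.363] p [0.6113 0.0068 0.1198] R [[0.0, 0.969, 0.246], [-0.0, 0.246, -0.969], [-1.0, 0.0, 0.0]] cur 0.249
inc [ 0.002  -0.0007  0.0014] twist rad -0.0012 norm -0.0011 other 2.999
[array([-0.0478,  0.0223]), array([0.0489, 0.0234]), array([-0.0463, -0.023 ]), array([ 0.0528, -0.0222])] [array([-0.0522, -0.0029]), array([0.0623, 0.0001]), array([0.0682, 0.0097]), array([ 0.0684, -0.0139])]
```

View pics/s8.png

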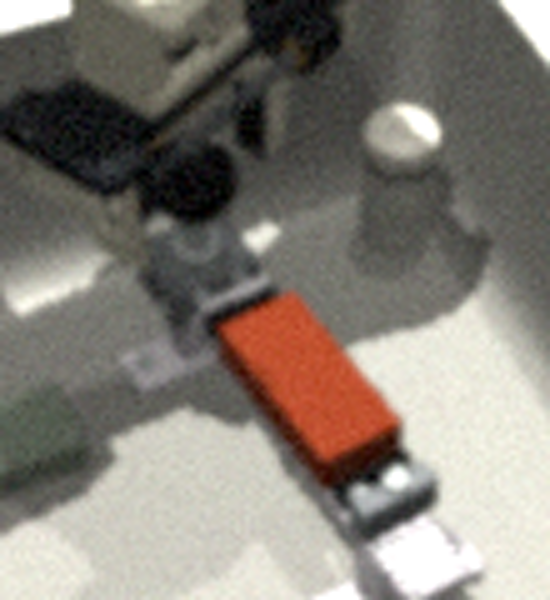

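>>> move_arm --pt "0.002 0 0 0" --pt "0.002 0 0 0" --pt "0.002 0 0 0" --pt "0.002 0 0 0" --pt "0.002 0 0 0" --gripper 1 --squeeze 60

```text
time: 11.32
tool_pos: [0.611, 0.0073, 0.1187]
tool_rot: [-1.34, 1.571, -2.661]
contact_force: [-5.0, -0.8, 1.6]
opening: 0.0464
```

```bash
cat >> h.py <<'E'
def tq():
    o,R=st();print("t",round(o["time"],3),"yaw",round(np.arctan2(R[1,1],R[0,1]),4),"p",o["tool_pos"].round(4),"F",o["contact_force"].round(2),"T",o["torque"].round(3),"op",round(o["opening"],4),"eff6",o["joint_efforts"][5].round(3),"q",o["qpos"].round(3)[[0,5]])
E
python3 -c "
from h import *
tq()"
```

```text
t 11.325 yaw 0.2498 p [0.611  0.0073 0.1187] F [-4.98 -0.82  1.56] T [-0.294  1.038 -0.063] op 0.0464 eff6 -0.01 q [-0.113 -0.363]
```

>>> move_arm --pt "0 0 0 0.12" --pt "0 0 0 0.24" --pt "0 0 0 0.36" --pt "0 0 0 0.48" --pt "0 0 0 0.6"

```text
time: 11.95
tool_pos: [0.6113, 0.0071, 0.1187]
tool_rot: [0.92, 1.57, -1.032]
contact_force: [1.8, -0.9, -0.4]
opening: 0.0441
```

```bash
python3 -c "
from h import *
tq()"
```

```text
t 11.95 yaw -0.3816 p [0.6113 0.0071 0.1187] F [ 1.79 -0.89 -0.36] T [-0.186 -0.153  0.48 ] op 0.0441 eff6 -0.859 q [-0.113  0.269]
```

>>> move_arm --pt "0 0 0 0.12" --pt "0 0 0 0.24" --pt "0 0 0 0.36" --pt "0 0 0 0.44" --pt "0 0 0 0.44"

```text
time: 12.58
tool_pos: [0.6118, 0.0068, 0.1187]
tool_rot: [1.913, 1.569, -0.497]
contact_force: [4.5, -3.1, -2.4]
opening: 0.0444
```

```bash
python3 -c "
from h import *
tq()
for n,(x,y,w,h) in {'top':(140,110,150,100),'scene':(205,125,110,120)}.items():
  im=robot.read_camera(n)[:,:,::-1][y:y+h,x:x+w];cv2.imwrite(f'pics/{n}9.png',cv2.resize(cv2.convertScaleAbs(im,alpha=1.7),None,fx=5,fy=5,interpolation=cv2.INTER_CUBIC))"
```

```text
t 12.575 yaw -0.839 p [0.6118 0.0068 0.1187] F [ 4.45 -3.14 -2.38] T [-0.473 -0.496 -0.224] op 0.0444 eff6 0.21 q [-0.114  0.726]
```

View pics/top9.png

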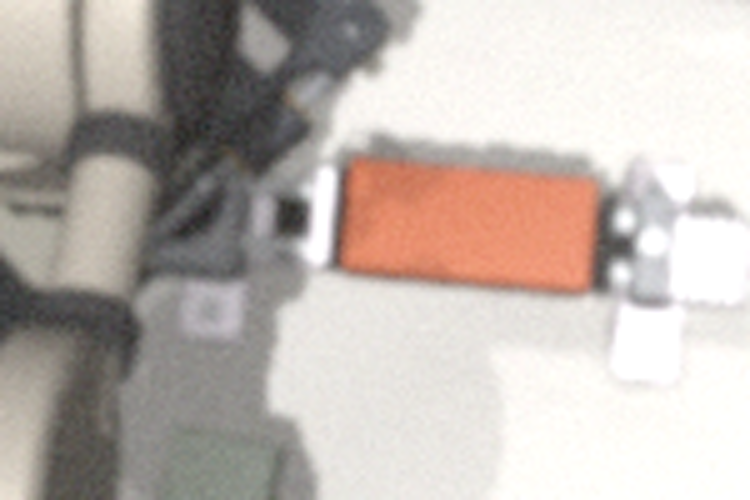

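View pics/scene9.png

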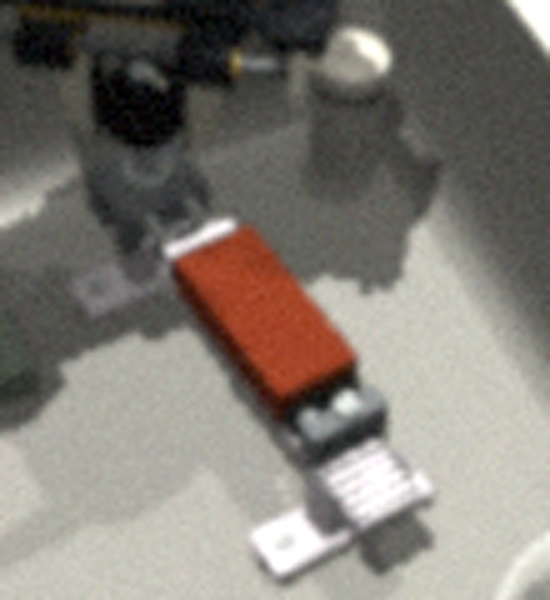

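>>> move_arm --pt "0 0 0 0" --pt "0 0 0 0" --pt "0 0 0 0" --pt "0 0 0 -0.1" --pt "0 0 0 -0.25" --gripper 0.35

```text
time: 13.3
tool_pos: [0.6109, 0.0076, 0.1187]
tool_rot: [-1.252, 1.57, 2.888]
contact_force: [0.4, 0.2, -0.6]
opening: 0.0598
```

```bash
python3 -c "
from h import *
plan([.6112,.0065,.119],.25)
T=lambda u,v:np.array(((u+.5)/5-.5+140,(v+.5)/5-.5+110))
p=np.load('holder.npy')
def inv(X): c,s=np.cos(p[2]),np.sin(p[2]);d=X[:2]-p[:2];return np.array([c*d[0]+s*d[1],-s*d[0]+c*d[1]]).round(4)
print([inv(onz('top',T(*q),.096)) for q in((348,158),(600,180),(340,270),(593,294))],[inv(onz('top',T(*q),.089)) for q in((338,165),(327,266),(625,220),(620,272))])"
```

```text
t 13.3 q [-0.113  0.595  1.421  0.     1.126  0.459] p [0.6109 0.0076 0.1187] R [[-0.0, 0.841, -0.542], [0.0, -0.542, -0.841], [-1.0, -0.0, 0.0]] cur -0.572
inc [-0.0008  0.0021  0.0019] twist rad -0.8223 norm -0.7852 other 2.215
[array([-0.0433,  0.0226]), array([0.0579, 0.0224]), array([-0.0423, -0.0227]), array([ 0.059 , -0.0237])] [array([-0.0478,  0.0206]), array([-0.0484, -0.0206]), array([0.0694, 0.0082]), array([ 0.0691, -0.013 ])]
```

>>> move_arm --pt "-0.001 0.001 0.001 -0.17" --pt "-0.001 0.001 0.001 -0.34" --pt "-0.001 0.001 0.001 -0.51" --pt "-0.001 0.001 0.001 -0.68" --pt "-0.001 0.001 0.001 -0.78"

```text
time: 13.92
tool_pos: [0.611, 0.007, 0.1191]
tool_rot: [-2.199, 1.57, 2.757]
contact_force: [-0.6, 0.1, 0.1]
opening: 0.0598
```

>>> move_arm --pt "0 0 0 0" --pt "0 0 0 0" --pt "0 0 0 0" --pt "0 0 0 0" --pt "0 0 0 0" --gripper 1

```text
time: 14.55
tool_pos: [0.6106, 0.0068, 0.1191]
tool_rot: [-1.786, 1.569, -3.118]
contact_force: [-5.4, -0.3, 2.9]
opening: 0.0443
```

```bash
python3 -c "
from h import *
tq()"
```

```text
t 14.55 yaw 0.239 p [0.6106 0.0068 0.1191] F [-5.41 -0.3   2.9 ] T [-0.131  0.699 -0.187] op 0.0443 eff6 -0.136 q [-0.114 -0.353]
```

>>> move_arm --pt "0 0 0 0.05" --pt "0 0 0 0.1" --pt "0 0 0 0.15" --pt "0 0 0 0.2" --pt "0 0 0 0.25"

```text
time: 15.18
tool_pos: [0.6109, 0.0068, 0.1191]
tool_rot: [-0.993, 1.57, -2.586]
contact_force: [-4.7, -0.4, 1.8]
opening: 0.044
```

```bash
python3 -c "
from h import *
tq()"
```

```text
t 15.175 yaw -0.023 p [0.6109 0.0068 0.1191] F [-4.75 -0.43  1.78] T [-0.072  0.537  0.587] op 0.044 eff6 0.003 q [-0.114 -0.091]
```

>>> move_arm --pt "0 0 0 0.03" --pt "0 0 0 0.06"

```text
time: 15.42
tool_pos: [0.611, 0.0068, 0.1191]
tool_rot: [-1.038, 1.57, -2.695]
contact_force: [-4.6, -0.6, 3.5]
opening: 0.0438
```

```bash
python3 -c "
from h import *
tq()
a=np.mean([robot.read_camera('top')[:,:,::-1].astype(float) for _ in range(3)],0)[110:210,140:290]
tq()
cv2.imwrite('pics/t10.png',cv2.resize(cv2.convertScaleAbs(a,alpha=1.7),None,fx=5,fy=5,interpolation=cv2.INTER_CUBIC))"
```

```text
t 15.425 yaw -0.086 p [0.611  0.0068 0.1191] F [-4.57 -0.6   3.51] T [-0.12   0.685  0.551] op 0.0438 eff6 0.27 q [-0.114 -0.028]
t 15.575 yaw -0.0854 p [0.611  0.0068 0.1191] F [-5.11 -0.34  3.26] T [-0.093  0.775  0.307] op 0.0439 eff6 0.388 q [-0.114 -0.029]
```

View pics/t10.png

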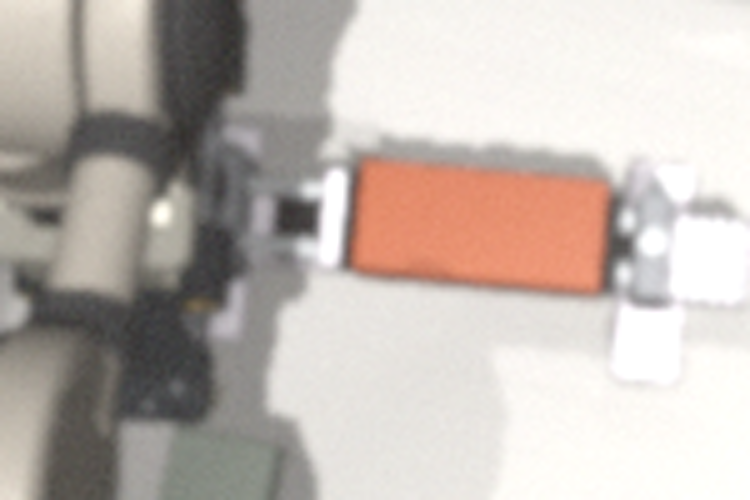

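>>> move_arm --pt "0 0 0 0.03" --pt "0 0 0 0.06"

```text
time: 15.82
tool_pos: [0.6111, 0.0068, 0.1191]
tool_rot: [-1.019, 1.57, -2.739]
contact_force: [-4.5, -0.7, 3.0]
opening: 0.0438
```

```bash
python3 -c "
from h import *
tq()"
```

```text
t 15.825 yaw -0.1488 p [0.6111 0.0068 0.1191] F [-4.55 -0.75  3.  ] T [-0.087  0.801  0.655] op 0.0438 eff6 0.348 q [-0.114  0.035]
```

>>> move_arm --pt "0 0 0 0.03" --pt "0 0 0 0.06"

```text
time: 16.08
tool_pos: [0.6111, 0.0068, 0.1191]
tool_rot: [-0.66, 1.571, -2.443]
contact_force: [-5.4, -1.2, 3.0]
opening: 0.0441
```

```bash
python3 -c "
from h import *
tq()"
```

```text
t 16.075 yaw -0.2122 p [0.6111 0.0068 0.1191] F [-5.36 -1.24  2.97] T [-0.098  0.799  0.73 ] op 0.0441 eff6 0.396 q [-0.114  0.098]
```

>>> move_arm --pt "0 0 0 0.015"

```text
time: 16.2
tool_pos: [0.6111, 0.0068, 0.1191]
tool_rot: [-0.913, 1.57, -2.711]
contact_force: [-4.9, -0.5, 3.0]
opening: 0.0439
```

```bash
python3 -c "
from h import *
tq()"
```

```text
t 16.2 yaw -0.2276 p [0.6111 0.0068 0.1191] F [-4.92 -0.47  3.02] T [-0.115  0.8    0.753] op 0.0439 eff6 0.641 q [-0.114  0.114]
```

>>> move_arm --pt "0 0 0 -0.03" --pt "0 0 0 -0.06"

```text
time: 16.45
tool_pos: [0.6111, 0.0068, 0.1191]
tool_rot: [-2.302, 1.57, 2.245]
contact_force: [-6.0, -0.2, 3.0]
opening: 0.044
```

```bash
python3 -c "
from h import *
tq()"
```

```text
t 16.45 yaw -0.1653 p [0.6111 0.0068 0.1191] F [-6.01 -0.18  3.  ] T [-0.068  0.861 -0.25 ] op 0.044 eff6 0.085 q [-0.114  0.051]
```

>>> move_arm --pt "0 0 0 -0.03" --pt "0 0 0 -0.06"

```text
time: 16.7
tool_pos: [0.611, 0.0068, 0.1191]
tool_rot: [-2.327, 1.57, 2.282]
contact_force: [-5.7, -0.5, 4.3]
opening: 0.0436
```

```bash
python3 -c "
from h import *
tq()"
```

```text
t 16.7 yaw -0.1027 p [0.611  0.0068 0.1191] F [-5.66 -0.55  4.26] T [-0.041  0.824 -0.33 ] op 0.0436 eff6 0.025 q [-0.114 -0.012]
```

Forward and reverse torque agree on the clamping force: about 9 N at yaw -0.10, 15 N at -0.165 and 20 N at -0.228. I'll stop at about -0.195.

>>> move_arm --pt "0 0 0 0.03" --pt "0 0 0 0.06" --pt "0 0 0 0.09"

```text
time: 17.08
tool_pos: [0.6111, 0.0068, 0.1191]
tool_rot: [-0.964, 1.57, -2.732]
contact_force: [-4.7, 0.2, 3.7]
opening: 0.044
```

```bash
python3 -c "
from h import *
tq()"
```

```text
t 17.075 yaw -0.1966 p [0.6111 0.0068 0.1191] F [-4.68  0.23  3.7 ] T [-0.114  0.817  0.732] op 0.044 eff6 0.381 q [-0.114  0.083]
```

>>> move_arm --pt "0 0 0 0" --pt "0 0 0 0" --pt "0 0 0 0"

```text
time: 17.45
tool_pos: [0.6111, 0.0068, 0.1191]
tool_rot: [-1.511, 1.571, 3.005]
contact_force: [-4.5, -0.9, 2.9]
opening: 0.0439
```

>>> move_arm --pt "0 0 0 0" --pt "0 0 0 0" --pt "0 0 0 0" --pt "0 0 0 0" --pt "0 0 0 0" --gripper 0

```text
time: 18.08
tool_pos: [0.6113, 0.0068, 0.1191]
tool_rot: [1.542, 1.571, -0.224]
contact_force: [-0.8, -0.5, -0.3]
opening: 0.0889
```

>>> move_arm --pt "-0.06 0 0 0" --pt "-0.16 0 0 0" --pt "-0.28 0 0 0" --pt "-0.38 0 0 0" --pt "-0.38 0 0 0"

```text
time: 18.7
tool_pos: [0.6127, 0.0067, 0.2751]
tool_rot: [1.652, 1.563, -0.114]
contact_force: [0.1, 0.1, -0.7]
opening: 0.0919
```

```bash
python3 -c "
from h import *
tq()
for n,(x,y,w,h) in {'top':(140,110,150,120),'scene':(165,125,150,120)}.items():
  im=robot.read_camera(n)[:,:,::-1][y:y+h,x:x+w];cv2.imwrite(f'pics/{n}11.png',cv2.resize(cv2.convertScaleAbs(im,alpha=1.7),None,fx=5,fy=5,interpolation=cv2.INTER_CUBIC))"
```

```text
t 18.7 yaw -0.1952 p [0.6127 0.0067 0.2751] F [ 0.07  0.08 -0.67] T [-0.037 -0.178  0.01 ] op 0.0919 eff6 -0.002 q [-0.114  0.081]
```

View pics/top11.png

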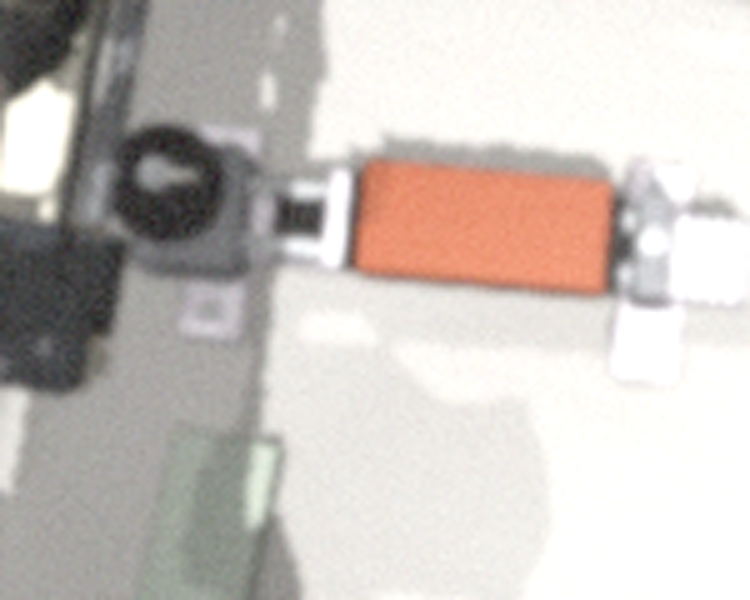

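View pics/scene11.png

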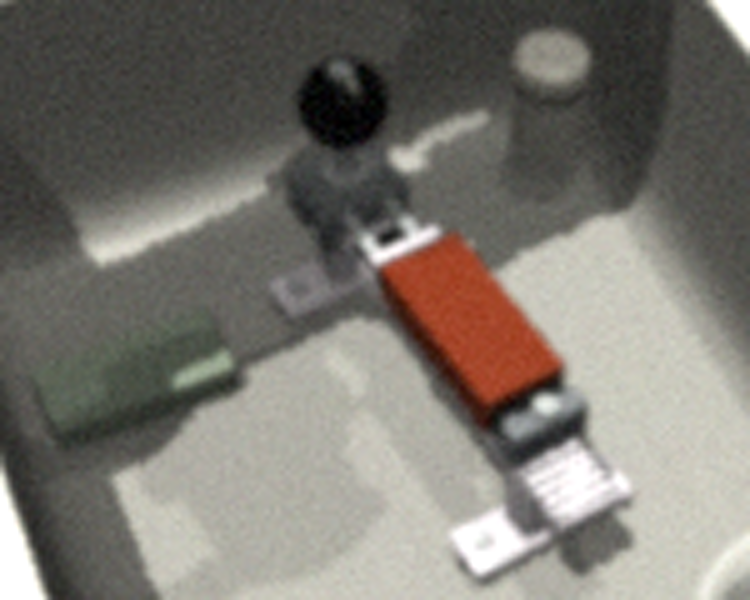

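The stone lies flat and straight between the jaw (x≈350 in the top crop) and the buffer (x≈618). The knob's stroke has turned from up to right, and the hand is clear. I'm handing the job in.

```bash
python3 -c "
from cell import robot
print(robot.hand_in())"
```

```text
the job is handed in; nothing more can be done
None
```

I laid the brown stone on the bed between the jaws, let go, and turned the knob clockwise in two grips, about 1.5 rad in total. I then opened the gripper, lifted clear and handed the job in at about 18.8 s; no verdict is reported.

- **Clamping force:** I estimate 17 to 20 N from the knob torque read turning both ways. The last reading, while still turning (0.73 N m), alone would mean about 20 N, the top of your 15–20 N range. I turned back once to check, then forward again. On the forward pass before that check the torque peaked at about 21 N.
- **Stone:** the final pictures show it flat and in line with the bar, held between jaw and buffer. Earlier picture measurements put it within 1 to 2 mm of the bar's middle line.
- **Other things:** nothing else was touched in any move. In the last views the grey stone and shaker stand where they were; I did not re-check the bowl and spoon rest in those pictures.
- **Disagreements:** the force rose about 100 N per radian in my torque readings against the stated 70, which I put down to sensor noise. During the grips the finger opening read 44 mm rather than the ball's 46 mm; the jaw moved about as far as the first turn should bring it, so there was no noticeable slip.

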